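# Park the butter dish on the free narrow ledge

## Robot

A 6-joint arm with a two-finger parallel gripper is mounted at the origin on the work surface. World frame = base frame: x ahead of the robot, y to its left, z up, the work surface at z = 0. Lengths are in m, angles in degrees, forces in N, time in s.
With the tool pointing down it reaches from about 0.3 to 0.775 m from the base axis. Payload 14.6 kg.
Tool frame: the origin (TCP) lies on the centre line of the jaws, within the pads' length; the fingertips stand 11 mm ahead of it and the grasp point (between the pads) lies 8 mm behind it; z points along the fingers, y is the line along which they close (so a half turn about z gives the same grasp; the last joint's range is limited). The gripper opens to 85 mm and grips with 20 to 120 N. Pads are 22 mm wide; open, the fingers measure 114 mm over their backs; the gripper's body (76 mm by 85 mm) begins 54 mm behind the grasp point. The pads swing forward as they close: fully open they stand 13 mm farther back than shut.
Start: joints at [63.965, 17.183, 87.147, -0, 75.671, -3.816], TCP at [0.208, 0.509, 0.218] pointing down, gripper open.
Joint ranges: [-173.82, 173.82], [-45.26, 126.66], [13.44, 144.39], [-59.66, 239.66], [0, 175.72], [-146.38, 146.38]. Speed limits (degrees/s): [127.2, 127.2, 147.25, 180, 180, 180].

## Interface

Orientations are given as [roll, pitch, yaw] about the fixed x, y, z axes, in that order (R = Rz(yaw) Ry(pitch) Rx(roll)).
In Python, from cell import env gives the robot as it stands.
- The arm moves only by the shell command python3 -m crank 'ROWS' [FORCE]. ROWS is a JSON object of lists of equal length, an entry for each row: "gripper": the opening, from 0 (shut) to 1 (fully open); "delta_pos": the shift along the world's x, y, z scaled (see below), a list of three; "turn": the turn about the world's z scaled (see below). In form: {"gripper": [gripper, ...], "delta_pos": [[tx, ty, tz], ...], "turn": [turn, ...]}. A call has 1 to 8 rows; each row is the pose to reach, as a shift and turn from the pose commanded when the call began, turning the shorter way round; what a row does not reach only later rows make up. The controller multiplies each number of a shift by 0.5 m and each number of a turn by pi rad. A row lasts 1/8 s, in which the tool goes at most 62.5 mm and 10.7 degrees, less where a joint would pass 70% of its speed; a pose out of reach is approached as far as the arm can. A call with a number of a shift or a turn outside -1 to 1 is refused whole. A call with a gripper value outside its range is refused whole. The fingers move at their own pace and stop on an object; FORCE is the grip in N (left out, the last holds). Time passes only in rows, so rows that repeat a pose let the fingers close. It gives the time, the measured TCP pose, the force, the opening and the grip force at its end, in the units of the state.
- env.state(): the state, without advancing time (a new reading comes with each control period).
- env.capture(name): name is "scene" or "top"; returns a dict with "image" (480x640x3 uint8, blue, green, red), "z_map" (480x640 float32, m along the optical axis (not along the pixel's ray), 0 where there is no reading), "mtx" (3x3 intrinsics, pixels), "pose" (4x4, takes a point from camera to world coordinates). Camera axes: x right, y up, looking along -z (the intrinsics and any distortion apply to the point x, -y, -z); pixel columns grow to the right and rows downward; lengths in m; the calibration is good to about 2 mm. A picture is of the moment at which its call begins.
- env.hand_in(): hands the job in; it is judged then, once.
Trained networks look in a picture, given as the dict that the camera call returned (one of the last four; its "shot" number tells which), for a name from the list of things; names that differ only in an ending like _2 or _b are one class to them, and where a whole thing is asked for, a point or a joint stands for the part that bears it (a point fixed in the world has none). Each returns a list of dicts, best first, with "confidence" (0 to 1); they miss things now and then, are a little off and sometimes report something else, mostly with a low value. They report only what shows in the picture. A call takes as long as a camera call.
- env.look_for(picture, target): "position" ([x, y, z] in m, in world coordinates, good to about 4 mm: the middle of the surface that is visible of it).
- env.masks_of(picture, target): "mask" (480x640 bool, what is visible of it).
- env.place_of(picture, target): "position" ([x, y, z] in m, in world coordinates, good to about 4 mm: a listed point, or the origin of a listed thing).
The state is a dict: "t": time; "joint_pos": joint angles; "qvel": joint speeds; "effort": joint torques, N m; "tool_pos": TCP position; "ee_rot": TCP orientation; "contact_force": force on the tool from outside, world axes, zero at the start; "moment": the same for the moment, N m; "finger_gap": finger opening in m; "finger_force": force on a finger pad.
Only numpy, scipy, OpenCV 4.12 (cv2) and the standard library are available. Lean on these libraries where they do the work, as an engineer would, in place of code of your own. Each camera call takes 0.05 s, during which the arm holds its last target. There are 200 camera calls.

## Task

Clear the wide white shelf: slide the covered blue butter dish, without lifting it, onto whichever narrow wooden ledge is free (the jug stands on the other one), and gently on until it rests squarely against that ledge's dark end stop. Leave it sitting level and centred across the ledge, and leave the jug, tumbler, mug and spice jar where they are.

Things in the scene. Friction and masses are not known exactly. Their poses are not given: they have to be found in the camera images.
- shelf: Fixed raised organiser; origin on the counter under its centre, z up. All tops flush, 120 mm above the origin, no rims. In the middle a white shelf 200 by 200 mm; on each side a brown wooden ledge, 60 mm wide (x -30 to 30), runs along y from 100 to 305 mm from the origin: left ledge to +y, right ledge to -y. Boards 18 mm thick, open below.
- stop_left: Fixed dark steel block 60 (x) by 16 (y) by 50 (z) mm standing on the left (+y) ledge, axes parallel to the shelf's; origin at the centre of its underside. Its face towards the shelf is 8 mm from the origin, on the -y side. Its distance along the ledge varies.
- stop_right: The same block on the right (-y) ledge; its face towards the shelf is 8 mm from the origin, on the +y side.
- dish: Loose covered butter dish, blue box with near-black lid, about 0.5 kg: 110 (x) by 120 (y) by 76 (z) mm, straight blue walls up to 55 mm, the lid inset 3 mm. Origin at the centre of its underside. Starts on the white shelf, its y axis roughly along the shelf's y. Too wide to grasp.
- jug: Loose white ceramic cream jug, 64 mm in diameter, 100 mm high, handle on +x reaching 56 mm from the axis; origin at the centre of its underside. Stands on one of the two ledges (that ledge is taken).
- tumbler: Loose green glass tumbler, 70 mm in diameter, 85 mm high; origin at the centre of its underside. Stands on the counter underneath the free ledge.
- mug: Loose orange mug, 76 mm in diameter, 85 mm high, on the counter on the robot's side of one of the ledges; origin at the centre of its underside.
- spice_jar: Loose amber glass spice jar with black cap, 44 mm in diameter, 90 mm high, on the counter on the robot's side of one of the ledges; origin at the centre of its underside.

How it is judged:
By the outcome, as a careful person would: the job done as asked, in the order asked, and still so for the second after the job is handed in, with the robot touching nothing.
It also fails if it takes over 48 s, if anything falls off the work surface, if the arm or the gripper's body presses on something with over 40 N, if the wrist force passes 120 N, or if a joint passes its speed limit or range.

## Working session

There is one attempt and no reset: what is moved stays moved. The work goes in short steps, Python scripts to look and compute and a shell command to move; the robot and the scene stay as the last step left them, time stands still between calls to the robot, and variables do not carry over. Pictures are saved under pics/ and viewed, at most 10 in all, crops included, and the job is handed in when it is done.

```bash
mkdir -p pics; python3 - <<'E'
from cell import env
import cv2,numpy as np
s=env.state();print(s['t'],s['tool_pos'],s['ee_rot'],s['finger_gap'],s['contact_force'])
for c in ['scene','top']:
    p=env.capture(c);cv2.imwrite(f'pics/{c}0.png',p['image']);print(c,p['pose'].round(3).tolist())
    for n in ['shelf','stop_left','stop_right','dish','jug','tumbler','mug','spice_jar']:
        print(n,[(np.round(d['position'],3).tolist(),round(d['confidence'],2)) for d in env.place_of(p,n)[:2]])
E
```

```text
0.0 [0.20788653 0.50893267 0.21758831] [-1.79931483e+02 -5.25025780e-03  1.57780278e+02] 0.08552306123000765 [ 1.01016099 -0.46364373 -0.98563312]
scene [[-0.467, -0.71, 0.527, 0.961], [0.884, -0.379, 0.273, 0.239], [0.006, 0.594, 0.805, 0.775], [0.0, 0.0, 0.0, 1.0]]
shelf [([0.582, 0.039, -0.001], 0.91)]
stop_left [([0.608, 0.297, 0.12], 0.55)]
stop_right [([0.547, -0.225, 0.117], 0.91)]
dish [([0.558, 0.048, 0.122], 0.98), ([0.552, -0.167, 0.118], 0.54)]
jug [([0.552, -0.166, 0.118], 0.7)]
tumbler [([0.6, 0.236, 0.002], 0.93)]
mug [([0.488, 0.245, -0.001], 0.88)]
spice_jar [([0.451, -0.116, 0.0], 0.98)]
top [[0.003, 0.986, -0.164, 0.366], [-1.0, 0.004, 0.005, -0.002], [0.006, 0.164, 0.986, 1.246], [0.0, 0.0, 0.0, 1.0]]
shelf []
stop_left [([0.556, -0.168, 0.121], 0.28)]
stop_right [([0.549, -0.225, 0.12], 0.83)]
dish [([0.557, 0.041, 0.118], 0.7)]
jug [([0.552, -0.168, 0.121], 0.97)]
tumbler [([0.6, 0.239, 0.003], 0.7)]
mug [([0.488, 0.245, 0.0], 0.86), ([0.551, -0.227, 0.122], 0.23)]
spice_jar [([0.455, -0.107, 0.001], 0.92)]
```

View pics/scene0.png

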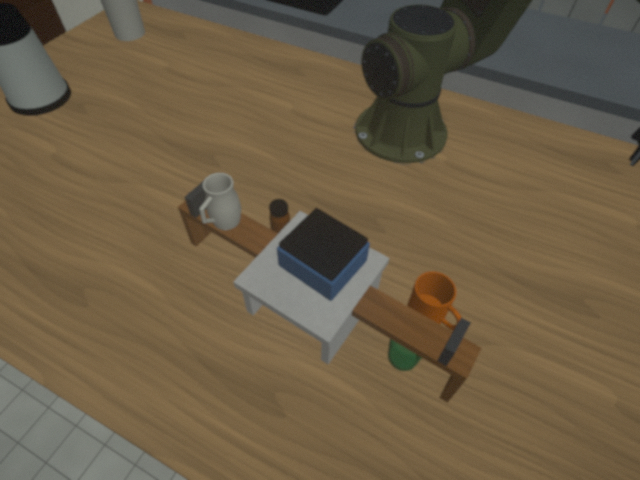

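View pics/top0.png

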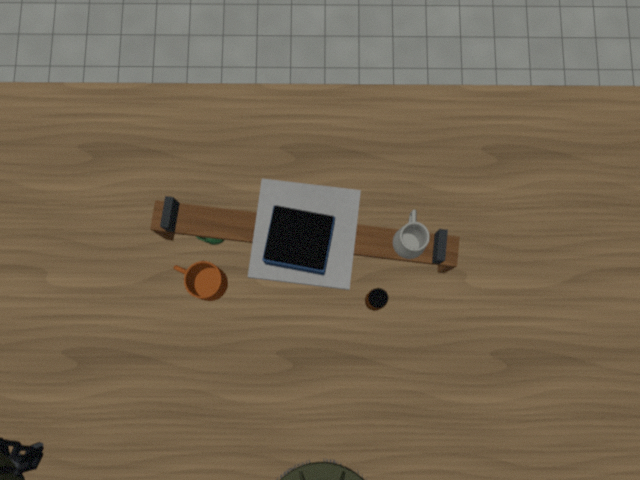

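The left (+y) ledge is free: its stop is at about (170,215) in the top view. The shelf is turned a few degrees, the dish sits at (300,238), the mug at (205,281), and the jug is on the right at (411,238). Next I'll measure these precisely.

```bash
cat > h.py <<'E'
from cell import env
import cv2,numpy as np
def cloud(p):
    z=p['z_map'];K=p['mtx'];v,u=np.mgrid[:480,:640]
    P=np.stack([(u-K[0,2])/K[0,0]*z,-(v-K[1,2])/K[1,1]*z,-z,np.ones_like(z)],-1)@p['pose'].T
    P=P[...,:3];P[z==0]=np.nan;return P
def proj(p,X):
    c=(np.asarray(X)-p['pose'][:3,3])@p['pose'][:3,:3]
    return c[:,:2]*[1,-1]/-c[:,2:]*np.diag(p['mtx'])[:2]+p['mtx'][:2,2]
def topface(p,M,zl,zh):
    P=cloud(p);m=M&(P[...,2]>zl)&(P[...,2]<zh)
    Q=P[m];r=cv2.minAreaRect(Q[:,:2].astype(np.float32)*1000);return len(Q),np.median(Q[:,2]).round(4),r
E
python3 - <<'E'
from h import *
for c in ['top','scene']:
    p=env.capture(c);print(c,p.keys(),p['mtx'].tolist())
    P=cloud(p);hsv=cv2.cvtColor(p['image'],cv2.COLOR_BGR2HSV)
    box=(P[...,0]>.4)&(P[...,0]<.75)&(abs(P[...,1])<.4)
    sat=hsv[...,1]
    print('white',topface(p,box&(sat<60)&(hsv[...,2]>110),.112,.128))
    print('brown',topface(p,box&(sat>80)&(P[...,1]>.16),.112,.128))
    for n,l,h in [('dish',.19,.202),('stop_left',.162,.178),('stop_right',.162,.178),('mug',.08,.09)]:
        for d in env.masks_of(p,n)[:1]:
            print(n,d['confidence'],d['mask'].sum(),topface(p,d['mask'],l,h))
    print('box dish',topface(p,box&(abs(P[...,1])<.14)&(hsv[...,2]<80),.188,.203))
    print('box stopL',topface(p,box&(P[...,1]>.2),.163,.177))
E
```

```text
top dict_keys(['image', 'z_map', 'mtx', 'pose', 'shot']) [[578.5145682231109, 0.0, 326.5183441689499], [0.0, 578.5145682231109, 243.72606737246798], [0.0, 0.0, 1.0]]
white (6354, np.float64(0.1206), ((567.9329223632812, -36.554656982421875), (346.5010681152344, 201.3785400390625), 83.35279846191406))
brown (2310, np.float64(0.1205), ((600.75048828125, 248.2030487060547), (183.7198028564453, 61.447715759277344), 83.3367919921875))
dish 0.85 3854 (2513, np.float64(0.1959), ((554.9631958007812, 44.96959686279297), (112.66859436035156, 101.9832534790039), 79.12613677978516))
stop_left 0.91 514 (300, np.float64(0.1701), ((606.6063842773438, 296.7239074707031), (17.767541885375977, 60.4534912109375), 83.28428649902344))
stop_right 0.64 414 (284, np.float64(0.1701), ((545.1209106445312, -224.83203125), (16.9982967376709, 59.782859802246094), 82.6687240600586))
mug 0.64 1437 (245, np.float64(0.0851), ((486.6204528808594, 241.5689239501953), (75.76214599609375, 74.84920501708984), 25.68403434753418))
box dish (2971, np.float64(0.1952), ((554.7147827148438, 45.07025146484375), (113.23269653320
[... 759 characters left out ...]
))
stop_left 0.59 564 (405, np.float64(0.1701), ((608.6493530273438, 297.73876953125), (15.588096618652344, 61.895660400390625), 83.73021697998047))
stop_right 0.83 406 (191, np.float64(0.1692), ((556.021484375, -224.5325469970703), (16.8701171875, 45.28644943237305), 86.12601470947266))
mug 0.8 1874 (306, np.float64(0.0842), ((489.4931640625, 243.96624755859375), (73.03744506835938, 75.92207336425781), 88.50241088867188))
box dish (2934, np.float64(0.1953), ((559.3924560546875, 47.56458282470703), (110.78150177001953, 103.11653137207031), 79.56295013427734))
box stopL (426, np.float64(0.1701), ((608.579833984375, 298.0486145019531), (16.033687591552734, 62.068275451660156), 83.44775390625))
```

```bash
python3 -m crank '{"gripper":[1,1,1,1,1,1,1,1],"delta_pos":[[0.03,-0.05,0],[0.09,-0.16,0],[0.15,-0.27,0],[0.22,-0.38,0],[0.28,-0.49,0],[0.34,-0.60,0],[0.40,-0.71,0],[0.45,-0.79,0]],"turn":[0.01,0.02,0.04,0.06,0.087,0.087,0.087,0.087]}'
```

```text
t: 2.4
tool_pos: [0.4337, 0.112, 0.2185]
ee_rot: [180.0, 0.0, 173.4]
contact_force: [-0.4, 0.3, 0.7]
finger_gap: 0.0857
finger_force: 0.0
```

```bash
python3 -m crank '{"gripper":[1,1,1,1,1,1,1,1],"delta_pos":[[0.03,-0.06,0],[0.063,-0.114,0],[0.063,-0.114,-0.03],[0.063,-0.114,-0.08],[0.063,-0.114,-0.12],[0.063,-0.114,-0.14],[0.063,-0.114,-0.14],[0.063,-0.114,-0.14]],"turn":[0,0,0,0,0,0,0,0]}'
python3 - <<'E'
from h import *
p=env.capture('scene');cv2.imwrite('pics/a1.png',cv2.resize(p['image'][150:400,150:500],None,fx=2,fy=2))
p=env.capture('top');cv2.imwrite('pics/a2.png',p['image'][150:350,130:480])
E
```

```text
t: 3.4
tool_pos: [0.4647, 0.0573, 0.1489]
ee_rot: [180.0, 0.1, 173.5]
contact_force: [-0.2, -1.0, 0.5]
finger_gap: 0.0853
finger_force: 0.0
```

View pics/a1.png

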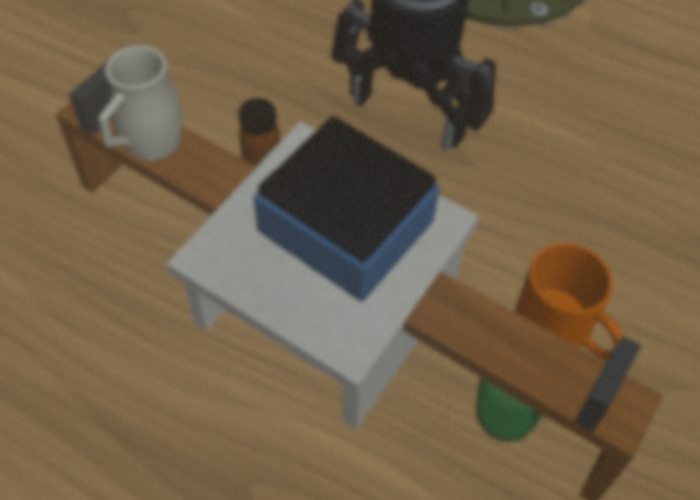

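The gripper is behind the dish on the robot's side, at about (420,80) in the crop, clear of everything. Next I'll push it across.

```bash
python3 -m crank '{"gripper":[1,1,1,1,1,1,1,1],"delta_pos":[[0.016,-0.002,0],[0.03,-0.0035,0],[0.038,-0.0045,0],[0.046,-0.0053,0],[0.054,-0.0063,0],[0.06,-0.007,0],[0.066,-0.0076,0],[0.072,-0.0083,0]],"turn":[0,0,0,0,0,0,0,0]}'
cat >> h.py <<'E'
A=np.radians(83.45);u=np.array([np.cos(A),np.sin(A)]);v=np.array([u[1],-u[0]])
def measure():
    s=env.state();t=s['tool_pos'];print('t',round(s['t'],2),'tcp al,ac',(t[:2]@u*1000).round(1),(t[:2]@v*1000).round(1),s['contact_force'].round(1))
    for c in ['top','scene']:
        p=env.capture(c);P=cloud(p);hsv=cv2.cvtColor(p['image'],cv2.COLOR_BGR2HSV)
        al=P[...,:2]@u;ac=P[...,:2]@v
        for n,l,h in [('dish',.188,.203),('stop_left',.162,.178)]:
            d=env.masks_of(p,n)
            if not d: print(c,n,'none');continue
            k,z,r=topface(p,d[0]['mask'],l,h);q=np.array(r[0])
            print(c,n,k,z,'al',(q@u).round(1),'ac',(q@v).round(1),np.round(r[1],1),round(r[2],2))
        m=(al>.29)&(al<.345)&(abs(P[...,2]-.12)<.008)&(abs(ac-.569)<.04)
        if m.sum()>50:print('ledge ac',np.percentile(ac[m],[1,99]).round(4))
    return p
E
python3 -c "
from h import *
measure()"
```

```text
t: 4.5
tool_pos: [0.5006, 0.053, 0.1482]
ee_rot: [-180.0, -0.0, 173.4]
contact_force: [-2.8, 0.2, 0.8]
finger_gap: 0.085
finger_force: 0.9
t 4.5 tcp al,ac 109.7 491.3 [-2.8  0.2  0.8]
top dish 896 0.1946 al 109.8 ac 584.2 [112.8  41.8] 81.26
top stop_left 301 0.1701 al 364.0 ac 568.6 [17.1 59.9] 83.69
ledge ac [0.5385 0.598 ]
scene dish 2993 0.1952 al 112.8 ac 556.0 [112.2 102.5] 82.26
scene stop_left 431 0.17 al 365.5 ac 570.4 [16.  61.3] 83.47
ledge ac [0.5407 0.6009]
```

```bash
python3 -m crank '{"gripper":[1,1,1,1,1,1],"delta_pos":[[0.006,-0.0007,0],[0.012,-0.0014,0],[0.018,-0.002,0],[0.024,-0.0027,0],[0.024,-0.0027,0],[0.024,-0.0027,0]],"turn":[0,0,0,0,0,0]}'
python3 -m crank '{"gripper":[1,1,1,1,1],"delta_pos":[[-0.01,0.001,0],[-0.04,0.005,0],[-0.09,0.01,0],[-0.16,0.018,0],[-0.2,0.023,0]],"turn":[0,0,0,0,0]}'
python3 -c "
from h import *
measure()"
```

```text
t: 5.55
tool_pos: [0.5126, 0.0516, 0.1482]
ee_rot: [180.0, 0.0, 173.4]
contact_force: [-0.9, -0.5, 0.2]
finger_gap: 0.0857
finger_force: 0.0
t: 6.18
tool_pos: [0.4109, 0.0633, 0.1481]
ee_rot: [180.0, 0.0, 173.4]
contact_force: [0.6, 0.5, 0.2]
finger_gap: 0.0851
finger_force: 0.0
t 6.17 tcp al,ac 109.8 401.0 [0.6 0.5 0.2]
top dish 2951 0.1953 al 111.3 ac 564.4 [113.2 103.6] 82.63
top stop_left 307 0.1704 al 363.6 ac 568.4 [17.5 60.5] 83.85
ledge ac [0.5386 0.598 ]
scene dish 3046 0.1952 al 114.2 ac 568.7 [112.4 102.2] 83.01
scene stop_left 410 0.17 al 365.5 ac 571.3 [15.9 60.2] 83.47
ledge ac [0.5409 0.6007]
```

```bash
python3 -m crank '{"gripper":[1,1,1,1,1,1,1,1],"delta_pos":[[-0.003,-0.03,0],[-0.009,-0.08,0],[-0.015,-0.13,0],[-0.022,-0.195,0],[-0.022,-0.195,0],[-0.022,-0.195,0],[-0.022,-0.195,0],[-0.022,-0.195,0]],"turn":[-0.05,-0.1,-0.15,-0.2,-0.25,-0.3,-0.35,-0.4]}'
python3 -m crank '{"gripper":[1,1,1,1,1,1,1,1],"delta_pos":[[0,0,0],[0,0,0],[0.08,-0.009,0],[0.16,-0.018,0],[0.24,-0.028,0],[0.3,-0.034,0],[0.329,-0.038,0],[0.329,-0.038,0]],"turn":[-0.05,-0.1,-0.1,-0.1,-0.1,-0.1,-0.1,-0.1]}'
python3 - <<'E'
from h import *
p=measure();cv2.imwrite('pics/b1.png',cv2.resize(p['image'][150:400,150:500],None,fx=2,fy=2))
E
```

```text
t: 7.48
tool_pos: [0.402, -0.0346, 0.148]
ee_rot: [-180.0, -0.0, 101.1]
contact_force: [-0.4, -1.3, -0.1]
finger_gap: 0.0855
finger_force: 0.0
t: 8.48
tool_pos: [0.5665, -0.0536, 0.1473]
ee_rot: [-179.9, -0.0, 83.4]
contact_force: [0.4, -0.8, -0.3]
finger_gap: 0.0851
finger_force: 0.0
t 8.47 tcp al,ac 11.4 569.0 [ 0.4 -0.8 -0.3]
top dish 2359 0.1956 al 111.4 ac 564.3 [113.5 103.1] 83.03
top stop_left 303 0.1705 al 363.7 ac 568.4 [18.1 60. ] 83.71
ledge ac [0.5385 0.598 ]
scene dish 3024 0.1953 al 113.9 ac 567.6 [113.4 102.7] 83.1
scene stop_left 422 0.1699 al 365.5 ac 570.4 [16.  61.9] 83.41
ledge ac [0.5409 0.6009]
```

View pics/b1.png

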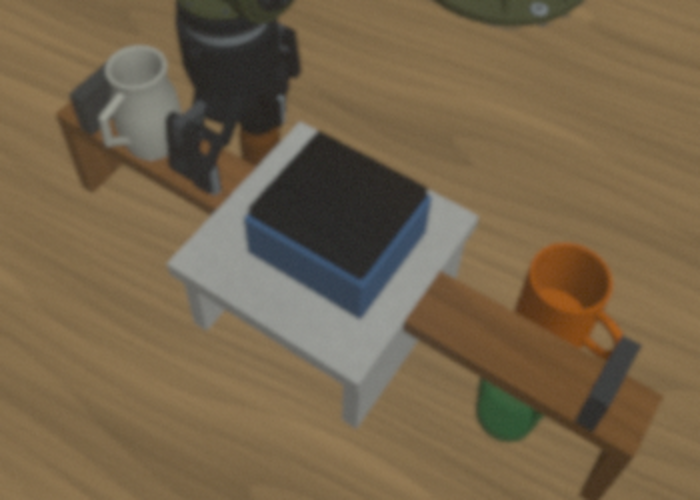

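```bash
python3 -m crank '{"gripper":[1,1,1,1,1,1,1,1],"delta_pos":[[0.003,0.024,0],[0.0055,0.048,0],[0.007,0.0635,0],[0.0087,0.0755,0],[0.01,0.0875,0],[0.0114,0.0995,0],[0.0128,0.111,0],[0.0141,0.123,0]],"turn":[0,0,0,0,0,0,0,0]}'
python3 -m crank '{"gripper":[1,1,1,1,1,1,1,1],"delta_pos":[[0.0014,0.012,0],[0.0028,0.024,0],[0.0041,0.036,0],[0.0055,0.048,0],[0.0069,0.06,0],[0.0083,0.072,0],[0.0096,0.084,0],[0.011,0.096,0]],"turn":[0,0,0,0,0,0,0,0]}'
python3 -c "
from h import *
measure()"
```

```text
t: 9.78
tool_pos: [0.5731, 0.0084, 0.1482]
ee_rot: [180.0, 0.0, 83.4]
contact_force: [-0.9, -2.3, 1.1]
finger_gap: 0.0853
finger_force: 1.3
t: 10.78
tool_pos: [0.5786, 0.0565, 0.1482]
ee_rot: [-180.0, 0.0, 83.4]
contact_force: [-0.4, -2.7, 2.0]
finger_gap: 0.0852
finger_force: 1.5
t 10.78 tcp al,ac 122.2 568.3 [-0.4 -2.7  2. ]
top dish 898 0.1946 al 202.6 ac 564.4 [ 86.5 103.2] 82.6
top stop_left 302 0.1702 al 364.1 ac 568.5 [18.5 61.8] 84.75
ledge ac [0.5386 0.5978]
scene dish 3429 0.1952 al 191.9 ac 568.1 [111.9 103. ] 83.57
scene stop_left 379 0.1699 al 365.1 ac 572.1 [15.4 58.7] 83.84
ledge ac [0.5409 0.601 ]
```

```bash
python3 -m crank '{"gripper":[1,1,1,1,1,1,1,1],"delta_pos":[[0.0014,0.012,0],[0.0028,0.024,0],[0.0041,0.036,0],[0.0055,0.048,0],[0.0069,0.06,0],[0.0083,0.072,0],[0.0096,0.084,0],[0.011,0.096,0]],"turn":[0,0,0,0,0,0,0,0]}'
python3 -m crank '{"gripper":[1,1,1,1,1,1,1],"delta_pos":[[0.0014,0.012,0],[0.0028,0.024,0],[0.0041,0.036,0],[0.0055,0.048,0],[0.0069,0.06,0],[0.0076,0.066,0],[0.0076,0.066,0]],"turn":[0,0,0,0,0,0,0]}'
python3 -m crank '{"gripper":[1,1,1,1,1],"delta_pos":[[-0.002,-0.02,0],[-0.007,-0.06,0],[-0.014,-0.12,0],[-0.02,-0.18,0],[-0.022,-0.19,0]],"turn":[0,0,0,0,0]}'
python3 - <<'E'
from h import *
p=measure();cv2.imwrite('pics/c1.png',cv2.resize(p['image'][150:400,150:500],None,fx=2,fy=2))
for c in ['top','scene']:
    p=env.capture(c);P=cloud(p);hsv=cv2.cvtColor(p['image'],cv2.COLOR_BGR2HSV)
    b=(hsv[...,0]>100)&(hsv[...,0]<130)&(hsv[...,1]>100)&(P[...,2]>.122)
    al,ac=P[b][:,:2]@u,P[b][:,:2]@v
    print(c,b.sum(),np.percentile(al,[1,5,95,99]).round(4),np.percentile(ac,[1,5,95,99]).round(4))
    m=(hsv[...,2]<90)&(abs(P[...,2]-.1955)<.006)&(abs(P[...,:2]@u-.275)<.09)&(abs(P[...,:2]@v-.569)<.08)
    al,ac=P[m][:,:2]@u,P[m][:,:2]@v
    print('lid',m.sum(),np.percentile(al,[1,99]).round(4),np.percentile(ac,[1,99]).round(4))
E
```

```text
t: 12.08
tool_pos: [0.584, 0.1045, 0.1482]
ee_rot: [-180.0, 0.0, 83.4]
contact_force: [0.1, -1.3, 0.7]
finger_gap: 0.0855
finger_force: 0.8
t: 12.95
tool_pos: [0.5878, 0.1375, 0.1482]
ee_rot: [-180.0, -0.0, 83.5]
contact_force: [0.9, 0.8, -0.2]
finger_gap: 0.0853
finger_force: 0.0
t: 13.58
tool_pos: [0.5765, 0.0396, 0.1483]
ee_rot: [180.0, 0.0, 83.3]
contact_force: [0.9, -0.2, 0.5]
finger_gap: 0.0852
finger_force: 0.0
t 13.57 tcp al,ac 105.1 568.2 [ 0.9 -0.2  0.5]
top dish 2964 0.1954 al 270.7 ac 564.4 [113.4 103.1] 83.2
top stop_left 295 0.1703 al 363.8 ac 568.8 [17.2 60.9] 82.75
scene dish 3880 0.1953 al 273.3 ac 568.1 [112.7 102.4] 84.38
scene stop_left 422 0.1698 al 365.5 ac 571.1 [16. 61.] 83.34
ledge ac [0.5407 0.6011]
top 877 [0.211  0.2114 0.3178 0.3233] [0.5095 0.51   0.607  0.6122]
lid 2606 [0.2175 0.3245] [0.5168 0.6133]
scene 594 [0.2192 0.2337 0.3315 0.3322] [0.5444 0.5792 0.6223 0.6226]
lid 3086 [0.2237 0.325 ] [0.5218 0.6147]
```

View pics/c1.png

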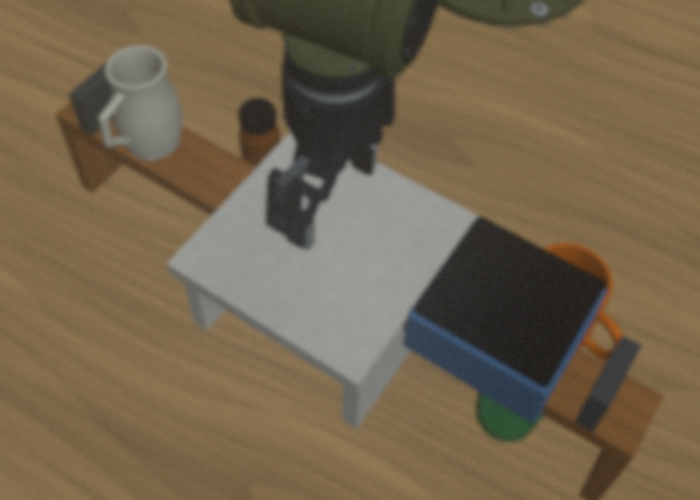

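```bash
python3 -m crank '{"gripper":[1,1,1,1,1,1,1,1],"delta_pos":[[-0.04,0.005,0],[-0.12,0.014,0],[-0.2,0.023,0],[-0.258,0.03,0],[-0.258,0.03,0],[-0.258,0.03,0],[-0.258,0.03,0],[-0.258,0.03,0]],"turn":[0.05,0.1,0.15,0.2,0.25,0.3,0.35,0.4]}'
python3 -m crank '{"gripper":[1,1,1,1,1,1,1,1],"delta_pos":[[0.004,0.03,0],[0.012,0.1,0],[0.022,0.19,0],[0.032,0.28,0],[0.038,0.332,0],[0.07,0.328,0],[0.1,0.325,0],[0.1,0.325,0]],"turn":[0.05,0.1,0.1,0.1,0.1,0.1,0.1,0.1]}'
python3 -c "
from h import *
measure()"
```

```text
t: 14.98
tool_pos: [0.4478, 0.0575, 0.1482]
ee_rot: [180.0, 0.0, 155.8]
contact_force: [-0.0, 0.8, -0.1]
finger_gap: 0.0855
finger_force: 0.0
t: 15.98
tool_pos: [0.4984, 0.2193, 0.148]
ee_rot: [-180.0, -0.0, 173.4]
contact_force: [0.1, 0.2, -0.1]
finger_gap: 0.0854
finger_force: 0.0
t 15.97 tcp al,ac 274.8 470.1 [ 0.1  0.2 -0.1]
top dish 2195 0.1954 al 270.9 ac 564.5 [113.6 102.6] 84.06
top stop_left 282 0.1704 al 364.2 ac 568.5 [17.9 59.6] 83.07
scene dish 3883 0.1953 al 272.9 ac 568.0 [111.8 103.2] 83.42
scene stop_left 429 0.1699 al 365.5 ac 570.7 [16.  61.3] 83.4
ledge ac [0.5409 0.6009]
```

```bash
python3 -m crank '{"gripper":[1,1,1,1,1,1,1,1],"delta_pos":[[0.02,-0.0023,0],[0.04,-0.0046,0],[0.055,-0.0063,0],[0.062,-0.0071,0],[0.066,-0.0076,0],[0.069,-0.0079,0],[0.072,-0.0083,0],[0.0725,-0.0083,0]],"turn":[0,0,0,0,0,0,0,0]}'
python3 -m crank '{"gripper":[1,1,1,1,1],"delta_pos":[[-0.01,0.001,0],[-0.04,0.005,0],[-0.1,0.011,0],[-0.13,0.015,0],[-0.135,0.0155,0]],"turn":[0,0,0,0,0]}'
python3 -c "
from h import *
measure()"
```

```text
t: 17.27
tool_pos: [0.534, 0.2155, 0.1482]
ee_rot: [-180.0, -0.0, 173.4]
contact_force: [-2.4, -0.0, 0.3]
finger_gap: 0.0853
finger_force: 0.9
t: 17.9
tool_pos: [0.4663, 0.2235, 0.1486]
ee_rot: [180.0, 0.0, 173.5]
contact_force: [0.5, -0.2, 0.5]
finger_gap: 0.0857
finger_force: 0.0
t 17.9 tcp al,ac 275.2 437.8 [ 0.5 -0.2  0.5]
top dish 2844 0.1955 al 271.0 ac 566.6 [113.3 103.2] 83.32
top stop_left 296 0.1703 al 363.9 ac 568.5 [18.4 60.6] 84.94
scene dish 3893 0.1953 al 273.1 ac 569.8 [112.  102.5] 83.85
scene stop_left 425 0.1699 al 365.6 ac 570.7 [16.1 62. ] 83.46
ledge ac [0.541  0.6007]
```

```bash
python3 -m crank '{"gripper":[1,1,1,1,1,1,1,1],"delta_pos":[[-0.003,-0.03,0],[-0.009,-0.08,0],[-0.015,-0.13,0],[-0.021,-0.179,0],[-0.021,-0.179,0],[-0.021,-0.179,0],[-0.021,-0.179,0],[-0.021,-0.179,0]],"turn":[-0.05,-0.1,-0.15,-0.2,-0.25,-0.3,-0.35,-0.4]}'
python3 -m crank '{"gripper":[1,1,1,1,1,1,1,1],"delta_pos":[[0,0,0],[0,0,0],[0.08,-0.009,0],[0.16,-0.018,0],[0.22,-0.025,0],[0.262,-0.03,0],[0.262,-0.03,0],[0.262,-0.03,0]],"turn":[-0.05,-0.1,-0.1,-0.1,-0.1,-0.1,-0.1,-0.1]}'
python3 -c "
from h import *
measure()"
```

```text
t: 19.2
tool_pos: [0.4564, 0.1336, 0.1481]
ee_rot: [180.0, 0.0, 101.1]
contact_force: [-0.9, -0.2, -0.7]
finger_gap: 0.0851
finger_force: 0.0
t: 20.2
tool_pos: [0.5866, 0.1187, 0.1479]
ee_rot: [-180.0, 0.0, 83.4]
contact_force: [-0.0, 0.2, 0.5]
finger_gap: 0.0856
finger_force: 0.0
t 20.2 tcp al,ac 184.9 569.2 [-0.   0.2  0.5]
top dish 965 0.1953 al 300.3 ac 553.7 [108.6  90. ] 48.56
top stop_left 304 0.1701 al 364.2 ac 569.1 [18.8 61.5] 84.23
scene dish 3895 0.1953 al 273.3 ac 570.3 [112.5 103.6] 83.87
scene stop_left 416 0.1699 al 365.5 ac 570.2 [16. 62.] 83.43
ledge ac [0.5411 0.601 ]
```

```bash
python3 -m crank '{"gripper":[1,1,1,1,1,1,1,1],"delta_pos":[[0.0025,0.022,0],[0.0036,0.032,0],[0.0046,0.04,0],[0.0055,0.048,0],[0.0064,0.056,0],[0.0073,0.064,0],[0.008,0.07,0],[0.0084,0.0735,0]],"turn":[0,0,0,0,0,0,0,0]}'
python3 -m crank '{"gripper":[1,1,1],"delta_pos":[[0.0003,0.003,0],[0.0007,0.006,0],[0.0007,0.006,0]],"turn":[0,0,0]}'
python3 -c "
from h import *
measure()"
```

```text
t: 21.5
tool_pos: [0.5913, 0.1557, 0.1482]
ee_rot: [-180.0, 0.0, 83.4]
contact_force: [-0.2, -2.0, 0.6]
finger_gap: 0.0852
finger_force: 0.9
t: 21.88
tool_pos: [0.5916, 0.1586, 0.1482]
ee_rot: [180.0, -0.0, 83.4]
contact_force: [-0.8, -0.7, 0.7]
finger_gap: 0.0855
finger_force: 0.4
t 21.88 tcp al,ac 225.1 569.7 [-0.8 -0.7  0.7]
top dish 246 0.1922 al 316.1 ac 541.7 [78.8 61.9] 70.92
top stop_left 292 0.1702 al 364.1 ac 568.5 [17.3 60.3] 82.95
scene dish 4015 0.1953 al 294.1 ac 570.1 [112.4 102.6] 83.05
scene stop_left 428 0.1699 al 365.5 ac 570.7 [16.  61.5] 83.49
```

```bash
python3 -m crank '{"gripper":[1,1,1,1],"delta_pos":[[0.0002,0.0015,0],[0.0003,0.003,0],[0.0005,0.0045,0],[0.0005,0.0045,0]],"turn":[0,0,0,0]}'
python3 -m crank '{"gripper":[1,1,1],"delta_pos":[[0.0001,0.001,0],[0.0002,0.002,0],[0.0002,0.002,0]],"turn":[0,0,0]}'
```

```text
t: 22.68
tool_pos: [0.5919, 0.1608, 0.1482]
ee_rot: [180.0, -0.0, 83.4]
contact_force: [-0.5, -0.7, -0.0]
finger_gap: 0.0851
finger_force: 0.7
t: 23.05
tool_pos: [0.592, 0.1618, 0.1482]
ee_rot: [-180.0, -0.0, 83.4]
contact_force: [1.1, -1.9, 1.5]
finger_gap: 0.0856
finger_force: 0.8
```

```bash
python3 -m crank '{"gripper":[1,1,1],"delta_pos":[[0.0001,0.001,0],[0.0002,0.002,0],[0.0002,0.002,0]],"turn":[0,0,0]}'
```

```text
t: 23.42
tool_pos: [0.592, 0.1624, 0.1481]
ee_rot: [-180.0, 0.0, 83.4]
contact_force: [-1.1, -4.2, 0.6]
finger_gap: 0.0852
finger_force: 2.1
```

```bash
python3 -m crank '{"gripper":[1,1,1],"delta_pos":[[0.0001,0.001,0],[0.0002,0.002,0],[0.0002,0.002,0]],"turn":[0,0,0]}'; python3 -c "
from h import *
measure()"
```

```text
t: 23.8
tool_pos: [0.592, 0.1626, 0.1481]
ee_rot: [-180.0, 0.1, 83.4]
contact_force: [-2.9, -10.7, 2.5]
finger_gap: 0.0853
finger_force: 4.9
t 23.8 tcp al,ac 229.1 569.6 [ -2.9 -10.7   2.5]
top dish 197 0.1923 al 315.4 ac 540.5 [72.9 48.5] 84.12
top stop_left 235 0.1707 al 365.5 ac 568.5 [15.8 59.8] 82.99
scene dish 4066 0.1953 al 297.2 ac 570.4 [113.2 103.6] 83.41
scene stop_left 436 0.1699 al 365.2 ac 571.9 [16.7 63.6] 83.53
```

Firm contact with the stop at 10.7 N, and the dish is square. I'll back off straight, then check.

```bash
python3 -m crank '{"gripper":[1,1,1,1,1,1,1,1],"delta_pos":[[-0.0005,-0.005,0],[-0.002,-0.015,0],[-0.007,-0.06,0],[-0.015,-0.13,0],[-0.022,-0.19,0.02],[-0.022,-0.19,0.1],[-0.022,-0.19,0.2],[-0.022,-0.19,0.2]],"turn":[0,0,0,0,0,0,0,0]}'
python3 - <<'E'
from h import *
p=measure();cv2.imwrite('pics/d1.png',cv2.resize(p['image'][150:400,150:500],None,fx=2,fy=2))
for n in ['jug','tumbler','mug','spice_jar']:
    print(n,[np.round(d['position'],3).tolist() for d in env.place_of(p,n)[:1]])
P=cloud(p);m=(abs(P[...,2]-.1955)<.01)&(abs(P[...,:2]@u-.296)<.045)&(abs(P[...,:2]@v-.569)<.04)
Q=P[m];c=np.linalg.lstsq(np.c_[Q[:,:2],np.ones(len(Q))],Q[:,2],rcond=None)[0];print('tilt deg',np.degrees(c[:2]).round(2))
E
```

```text
t: 25.1
tool_pos: [0.5822, 0.0676, 0.2523]
ee_rot: [179.6, -0.1, 83.4]
contact_force: [-0.4, 0.3, -0.5]
finger_gap: 0.0854
finger_force: 0.0
t 25.1 tcp al,ac 133.6 570.7 [-0.4  0.3 -0.5]
top dish 2743 0.1956 al 296.4 ac 566.8 [111.1 103.5] 83.57
top stop_left 238 0.1706 al 365.0 ac 568.4 [15.8 59.7] 83.87
scene dish 4033 0.1953 al 297.8 ac 570.1 [111.8 102.9] 83.58
scene stop_left none
jug [[0.552, -0.169, 0.116]]
tumbler [[0.601, 0.236, 0.002]]
mug [[0.547, -0.229, 0.118]]
spice_jar [[0.599, 0.238, 0.002]]
tilt deg [-0.69  0.41]
```

View pics/d1.png

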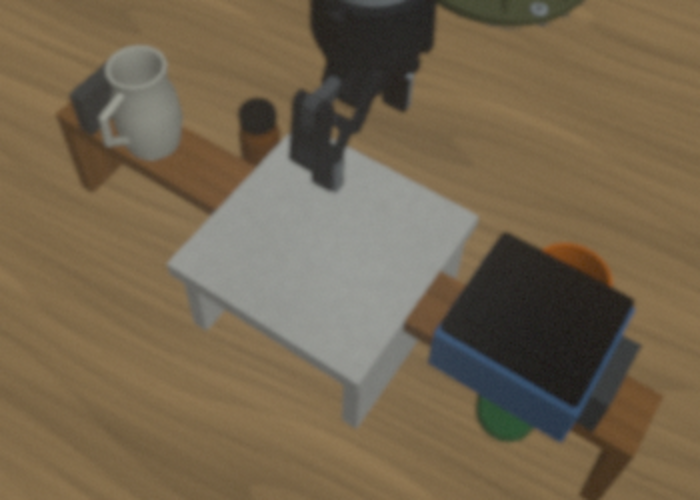

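The dish at (535,335) rests flush against the dark stop, level and within about 1.5 mm of the ledge centre line. The jug, tumbler, mug and jar are where they were, and the gripper is clear.

```bash
python3 -c "
from cell import env
print(env.hand_in())"
```

```text
the job is handed in; nothing more can be done
None
```

The job is handed in: the dish sits square against the left ledge's stop, level and centred to within about 1.5 mm, and the jug, tumbler, mug and spice jar look undisturbed.

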